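# Start the plate shaker four clicks faster

## Task

Get the plate shaker on the desk running: with a fingertip slide the well plate on its platform fully home against the back stop, and turn the black speed dial clockwise by exactly four clicks from where it now stands, pushing from one side only and never going on to a fifth click. Once both are done and the dial is let go, press the green start button fully down and release it. Nothing is picked up: the plate stays flat on the platform, the dial is pushed and not pinched, and the things standing around stay where they are.

Things in the scene. Friction and masses are not known exactly. Their poses are not given: they have to be found in the camera images.
- shaker: Fixed white bench plate shaker. Origin on the desk under it; axes: x from its front to its back, y to its left, z up. Housing x -135 to +115 mm, y -125 to +125 mm. A low control deck (top z = 55 mm) with dial and button fills x = -135 to -22 mm; behind it the housing is 72 mm high and carries an aluminium platform for the plate.
- platform_stop (a point): Foot of the back stop's front face, middle, on the platform's upper face (shaker frame 100, 0, 92 mm); axes as the shaker's. The platform is 5 mm thick, 136 mm wide, x = -128 to +8 mm from here; side guides 7 mm high, 119 mm apart inside; stop 12 mm high.
- cutout (a point): Middle of the inner end of the thumb cut-out in the platform's front edge, at the upper face (shaker frame 30, 0, 92 mm); axes as the shaker's. The cut-out is 60 mm wide, open to the front and 58 mm long, with free air in it down to the housing 20 mm below. A fingertip can push the middle of the plate's front edge from within it.
- plate: Loose clear 12-well plate with magenta drops, lying between the guides; 112 x 80 mm, 6 mm thick, about 45 g. Origin: centre of its underside; its long side (own x) lies across the shaker. It starts 18 to 32 mm short of the back stop and slides at under 1 N. Home, its origin is 40 mm in front of the stop and its front edge 10 mm in front of the cut-out's inner end.
- dial (a joint): Turn of the speed dial in rad, growing clockwise from above. It clicks into a stop every 0.419 rad (24 deg): 0, 0.419 ... 4.189, solid ends at both limits. It starts in one of the four lowest. Leaving a stop takes about 0.11 N m (4 to 5 N near the bar's end); this falls to nothing halfway, 0.21 rad on, where the dial snaps ahead by itself into the next stop.
- dial_center (a point): On the dial's axis, on the upper face of its disc (shaker frame -88, 52, 68 mm; disc 64 mm across). Axes turn with the dial: x along the grip bar to its white pointer end, z up. The black grip bar across the disc is 58 mm long (29 mm either side of the axis), 14 mm wide; its flat sides reach 20 mm above the disc, a rib 4 mm wide along its middle 22 mm.
- dial_pointer (a point): Top of the pointer end of the grip bar, 27 mm from the axis, marked by a white line; axes as dial_center. With the dial at 0 it points 120 degrees to the left of the shaker's x axis (towards the front left).
- dial_right_cheek: The side half of the grip bar on the right of its pointer line (5 mm thick, on the -y side of dial_center's frame), along its whole length; fixed to the dial. Origin on the dial's axis at deck height.
- dial_left_cheek: The other side half of the bar (+y side of dial_center's frame). Pressing on this half at the pointer end, or on the right half at the plain end, turns the dial clockwise. Touching both halves at once counts as pinching.
- start (a joint): Press of the green start button in m: 0 up, 0.006 fully down; springs back. Takes about 1.5 N to move and 5 N fully down.
- start_top (a point): Centre of the top of the green start button, 24 mm across, at shaker (-88, -85, 73 mm) when up; it is pressed straight down. Its black collar is 40 mm across and ends 10 mm below the top.
- vial_blue: Small glass vial with blue cap standing on the desk at the shaker's right side, 14 mm across, 42 mm high; origin centre of underside. Bystander.
- vial_white: The same with a white cap, beside it. Bystander.
- dropper: White dropper bottle with green cap at the shaker's left side, 33 mm across, 80 mm high; origin centre of underside. Bystander.
- clock_timer: Red and white round minute timer on the desk to the right, 68 mm across, 47 mm high; not part of the job. Bystander.
- tape_roll: Roll of tape lying to the right, 98 mm across, 25 mm high. Bystander.
- marker: Green-capped marker pen lying in front of the shaker, 135 mm long. Bystander.
- tweezers: Steel forceps lying to the right in front, 128 mm long. Bystander.
There are look-alikes about, which are no part of the job. Of the things that look like the plate, the larger one is meant.

How it is judged (in metres and radians):
On the way, in this order (a step that is already met when the one before it is completed fails the run):
1. the plate is home and the dial stands four clicks on, let go (x of plate in the frame of platform_stop above -0.0425 m and distance of dial_pointer from where it was at the start of the episode between 0.0378 and 0.0423 m and contact force between the fingers and shaker below 0.3 N), for 0.2 s.
2. the start button is pressed fully down (value of joint start above 0.005 m), for 0.1 s.
At the end, for the whole second after the job is handed in: The plate lies flat on the platform within 2.5 mm of the back stop, the dial rests in the fourth stop clockwise of its start (within about 7 degrees), and the start button has been pressed at least 5 mm and has come up again (x of plate in the frame of platform_stop above -0.0425 m and z of plate in the frame of platform_stop below 0.003 m and angle between plate's own z axis and vertical below 0.05 rad and distance of dial_pointer from where it was at the start of the episode between 0.0378 and 0.0423 m and value of joint start below 0.001 m and linear speed of plate below 0.01 m/s); the robot touches nothing.
It fails at once if the dial was turned on towards a fifth click (4.6 clicks or more) (distance of dial_pointer from where it was at the start of the episode above 0.0443 m).
It fails at once if the dial's grip bar was pinched or touched on both halves at once (contact force between the fingers and dial_right_cheek above 0.5 N and contact force between the fingers and dial_left_cheek above 0.5 N).
It fails at once if start was pressed before the plate was home and the speed set (value of joint start above 0.003 m and not (x of plate in the frame of platform_stop above -0.0425 m and distance of dial_pointer from where it was at the start of the episode between 0.0378 and 0.0423 m)).
It fails at once if the plate was lifted or tipped (z of plate in the frame of platform_stop above 0.006 m or z of plate in the frame of platform_stop below -0.01 m or angle between plate's own z axis and vertical above 0.2 rad).
It fails at once if something standing around was moved more than 15 mm or knocked over (distance of any of vial_blue, vial_white, dropper, clock_timer, tape_roll, marker, tweezers from where it was at the start of the episode above 0.015 m or angle between any of vial_blue, vial_white, dropper's own z axis and vertical above 0.5 rad).
It also fails if it takes over 69 s, if anything falls off the work surface, if the arm or the gripper's body presses on something with over 40 N, if the wrist force passes 120 N, or if a joint passes its speed limit or range.

## Robot

A 7-joint arm with a two-finger parallel gripper is mounted at the origin on a cart in front of the work surface, level with it; the furniture and walls round the work are solid. World frame = base frame: x ahead of the robot, y to its left, z up, the work surface at z = 0. Lengths are in m, angles in degrees, forces in N, time in s.
With the tool pointing down it reaches from about 0.375 to 0.925 m from the base axis. Payload 3.1 kg.
Tool frame: the origin (TCP) lies midway between the tips of the shut fingers; the grasp point (between the pads) lies 19 mm behind it; z points along the fingers, y is the line along which they close (so a half turn about z gives the same grasp; the last joint's range is limited). The gripper opens to 85 mm and grips with 20 to 120 N. Pads are 22 mm wide; open, the fingers measure 114 mm over their backs; the gripper's body (76 mm by 85 mm) begins 54 mm behind the grasp point. The pads swing forward as they close: fully open they stand 13 mm farther back than shut.
Start: joints at [-79.802, 21.939, 2.515, 91.553, -1.026, 66.532, -2.859], TCP at [0.177, 0.625, 0.204] pointing down, gripper open.
Joint ranges: [-149.38, 149.38], [-23.57, 123.04], [-84.95, 90], [0, 143.3], [-89.99, 269.99], [3.08, 112.72], [-163.45, 163.45]. Speed limits (degrees/s): [159.86, 159.86, 180, 180, 180, 180, 180].

## Interface

Orientations are given as a 3x3 rotation matrix whose columns are the frame's x, y, z axes.
In Python, from station import manip gives the robot as it stands.
- The arm moves only by the tool servo_tool, never from a script. Its argument "rows" is a list of rows, each a list of 3 entries, a list of its own where there are three numbers: the turn, a rotation vector about the tool's x, y, z in rad, then the shift along the tool's x, y, z in m, then the closure, from -1 (fully open) to 1 (shut). In form: [[[rx, ry, rz], [dx, dy, dz], jaw], ...]. A call has 1 to 20 rows; each row shifts and turns the commanded pose from where the row before left it, along the tool's axes as they then stand; what a row does not reach is not made up. A row lasts 1/10 s, in which the tool goes at most 50 mm and 8.59 degrees, less where a joint would pass 70% of its speed; a pose out of reach is approached as far as the arm can. A call is refused whole if a number of a shift passes 0.05 or a number of a turn 0.15, either way. A call with a gripper value outside its range is refused whole. The fingers move at their own pace and stop on an object; the grip force is fixed at half the most. Time passes only in rows, so rows that do not move let the fingers close. It gives the time, the measured TCP pose, the force, the opening and the grip force at its end, in the units of the state.
- manip.state(): the state, without advancing time (a new reading comes with each control period).
- manip.grab_frame(name): name is "scene" or "top"; returns (picture, depth): 384x512x3 uint8, blue, green, red; 384x512 float32, m along the optical axis (not along the pixel's ray), 0 where there is no reading.
- manip.get_calibration(name): a dict with "fx", "fy", "cx", "cy" (pixels), "xyz" and "orientation" of the camera in the world. Camera axes: x right, y down, z forward; pixel columns grow to the right and rows downward; lengths in m; the calibration is good to about 2 mm. A picture is of the moment at which its call begins. get_calibration takes no time and is no camera call.
- manip.job_done(): hands the job in; it is judged then, once.
The state is a dict: "time_s": time; "qpos": joint angles; "joint_velocities": joint speeds; "joint_efforts": joint torques, N m; "tcp_pos": TCP position; "tool_rot": TCP orientation; "wrist_force": force on the tool from outside, world axes, zero at the start; "torque": the same for the moment, N m; "opening": finger opening in m; "grasp_force": force on a finger pad.
Only numpy, scipy, OpenCV 4.12 (cv2) and the standard library are available. Lean on these libraries where they do the work, as an engineer would, in place of code of your own. Each camera call takes 0.05 s, during which the arm holds its last target. There are 200 camera calls.

## Working session

There is one attempt and no reset: what is moved stays moved. The work goes in short steps, Python scripts to look and compute and a tool call to move; the robot and the scene stay as the last step left them, time stands still between calls to the robot, and variables do not carry over. Pictures are saved under pics/ and viewed, at most 10 in all, crops included, and the job is handed in when it is done.

Besides the shell and the picture viewer there is one more tool, called after "Request:" by a JSON object that holds its "api" and its "payload", one argument or row to a line. servo_tool: Moves the arm, as the interface text tells. Its arguments: {"type":"object","properties":{"rows":{"type":"array"}},"required":["rows"]}

```bash
mkdir -p pics; ls
cat > h.py <<'E'
import numpy as np,cv2
from station import manip
def shot(n):
    im,d=manip.grab_frame(n); c=manip.get_calibration(n); return im,d,c
def ray(c,u,v,z):
    R=np.array(c["orientation"]).reshape(3,3);o=np.array(c["xyz"])
    d=R@np.array([(u-c["cx"])/c["fx"],(v-c["cy"])/c["fy"],1]); return o+d*(z-o[2])/d[2]
def pt(c,u,v,dep):
    R=np.array(c["orientation"]).reshape(3,3)
    return np.array(c["xyz"])+R@(dep*np.array([(u-c["cx"])/c["fx"],(v-c["cy"])/c["fy"],1]))
E
python3 - <<'E'
from h import *
for n in("scene","top"):
    im,d,c=shot(n); cv2.imwrite(f"pics/{n}0.png",im); np.save(f"{n}0.npy",d); print(n,{k:np.round(v,4).tolist() for k,v in c.items()})
s=manip.state();print(s)
E
```

```text
pics
scene {'fx': 371.6726, 'fy': 371.6726, 'cx': 256.4776, 'cy': 188.3018, 'xyz': [-0.3091, -0.8349, 0.6109], 'orientation': [[0.642, -0.3205, 0.6965], [-0.7663, -0.298, 0.5692], [0.0251, -0.8992, -0.4369]]}
top {'fx': 403.2244, 'fy': 403.2244, 'cx': 255.8091, 'cy': 184.7827, 'xyz': [0.342, -0.1491, 1.3366], 'orientation': [[-0.011, -0.9914, 0.1307], [-0.9999, 0.0108, -0.0025], [0.0011, -0.1307, -0.9914]]}
{'time_s': 0.1, 'qpos': array([-79.80238764,  21.98753594,   2.51370532,  91.64087407,
        -1.02507886,  66.5311411 ,  -2.85804301]), 'joint_velocities': array([-0.03302545,  0.08146797, -0.0202503 , -0.26921848,  0.07412212,
       -0.06959284,  0.12334608]), 'joint_efforts': array([ 3.16133563e-03, -4.34725785e+01,  1.02976240e+00, -2.50453198e+01,
        1.09252406e-02,  5.38919136e-03,  2.16460535e-05]), 'tcp_pos': array([0.17677277, 0.62454214, 0.20310398]), 'tool_rot': array([[-9.62231044e-01,  2.72233650e-01, -5.08482897e-04],
       [ 2.72234085e-01,  9.62228217e-01, -2.33713615e-03],
       [-1.46970513e-04, -2.38729133e-03, -9.99997140e-01]]), 'wrist_force': array([-0.17814364,  0.92063231,  0.04365303]), 'torque': array([ 0.01702398,  0.05085441, -0.03507634]), 'grasp_force': 0.0, 'opening': 0.08511293763131908}
```

View pics/top0.png

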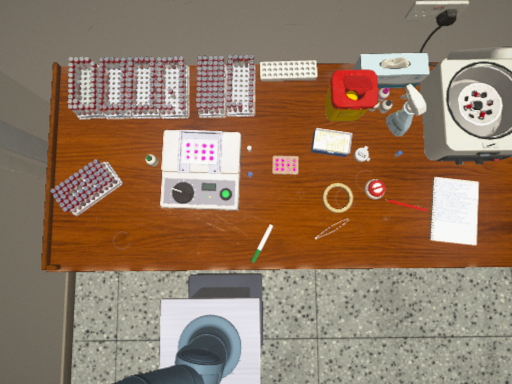

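View pics/scene0.png

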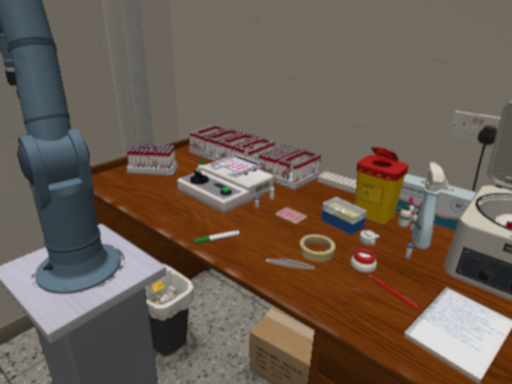

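Run:
```python
from h import *
im,d,c=shot("top"); s,ds,cs=shot("scene")
a=cv2.resize(im[120:220,150:260],None,fx=7,fy=6*7/6,interpolation=cv2.INTER_CUBIC)[:600]
b=cv2.resize(s[145:215,170:285],None,fx=6.9,fy=6.9,interpolation=cv2.INTER_CUBIC)
cv2.imwrite("pics/topc.png",cv2.resize(im[125:213,155:255],None,fx=6.8,fy=6.8,interpolation=cv2.INTER_CUBIC)); cv2.imwrite("pics/scc.png",b)
hsv=cv2.cvtColor(im,cv2.COLOR_BGR2HSV)
# green button
def blobs(m,off):
    n,l,st,ce=cv2.connectedComponentsWithStats(m.astype(np.uint8))
    return [(ce[i]+off,st[i,4]) for i in range(1,n) if st[i,4]>=4]
r=(slice(165,210),slice(160,245)); o=np.array([160,165])
H=hsv[r]
for nm,m,z in(("green",(H[...,0]>45)&(H[...,0]<85)&(H[...,1]>120)&(H[...,2]>60),.073),("dark",H[...,2]<60,.07)):
    for ce,A in blobs(m,o): print(nm,ce,A,ray(c,*ce,z),d[int(ce[1]),int(ce[0])],pt(c,*ce,d[int(ce[1]),int(ce[0])]))
# housing outline from white mask / depth
Z=np.zeros(d.shape);R=np.array(c["orientation"]);v,u=np.mgrid[:384,:512]
P=np.stack([(u-c["cx"])/c["fx"]*d,(v-c["cy"])/c["fy"]*d,d],-1)@R.T+np.array(c["xyz"])
Z=P[...,2]
sel=(Z>.045)&(Z<.064)&(u>155)&(u<250)&(v>125)&(v<215)
for lo,hi in((.045,.06),(.064,.08),(.083,.105)):
    q=P[(Z>lo)&(Z<hi)&(u>158)&(u<244)&(v>127)&(v<212)]; print(lo,len(q),q.min(0),q.max(0),np.median(q[:,2]))
sel=(Z>.045)&(Z<.12)&(u>155)&(u<245)&(v>125)&(v<213)
cn=max(cv2.findContours(sel.astype(np.uint8),0,2)[0],key=cv2.contourArea);print(cv2.minAreaRect(cn))
q=P[sel][:,:2].astype(np.float32);print(cv2.minAreaRect(q))
# magenta
m=(hsv[...,0]>135)&(hsv[...,0]<172)&(hsv[...,1]>90)
for ce,A in blobs(m[125:175,170:235],np.array([170,125])): print("mag",ce,A,ray(c,*ce,.095))
```

```text
green [225.06666667 193.44444444] 45 [ 0.48208975 -0.05508337  0.073     ] 1.2712457 [ 0.48214098 -0.05504901  0.07253801]
0.045 2146 [ 0.43717288 -0.10272324  0.04525268] [0.6742448  0.15628052 0.05999349] 0.05543658844565669
0.064 1850 [ 0.45731701 -0.10001874  0.06400386] [0.69134041 0.15031896 0.07964007] 0.07146717734966801
0.083 1725 [ 0.47324466 -0.04439512  0.0837984 ] [0.68491127 0.10925239 0.10495109] 0.096219091276051
((199.9726104736328, 168.76687622070312), (78.44998168945312, 77.98599243164062), 2.0454084873199463)
((0.5653525590896606, 0.026862695813179016), (0.2506217360496521, 0.25120413303375244), 87.26517486572266)
mag [187.5 144.5] 12 [0.63584628 0.06130765 0.095     ]
mag [204.07142857 145.35714286] 14 [0.63252921 0.00915913 0.095     ]
mag [211.38461538 145.61538462] 13 [ 0.63145163 -0.01384548  0.095     ]
mag [187.28571429 151.        ] 7 [0.61498968 0.06174816 0.095     ]
mag [195.63636364 151.09090909] 11 [0.61441611 0.03553215 0.095     ]
mag [203.38461538 151.38461538] 13 [0.6132135  0.01120363 0.095     ]
mag [211.33333333 151.75      ] 12 [ 0.61177483 -0.0137512   0.095     ]
mag [187.4 156.8] 5 [0.5964444 0.0611825 0.095    ]
mag [203.09090909 157.63636364] 11 [0.59324616 0.01200417 0.095     ]
mag [210.84615385 157.53846154] 13 [ 0.59329619 -0.012288    0.095     ]
```

View pics/topc.png

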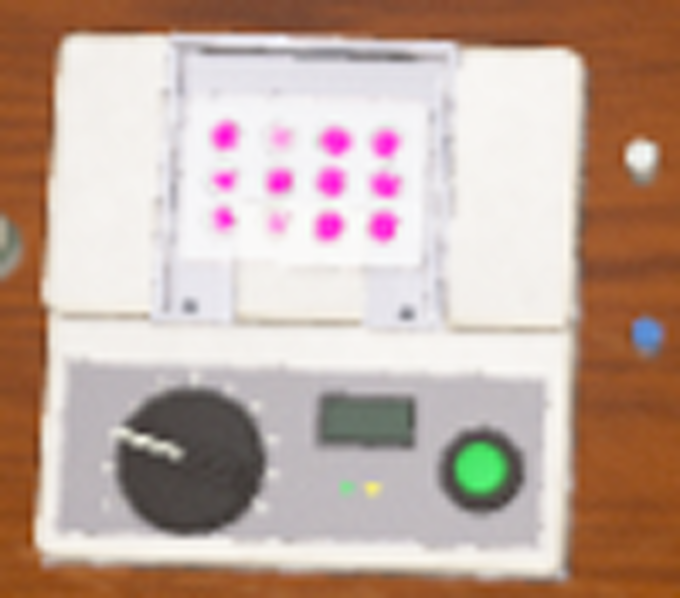

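View pics/scc.png

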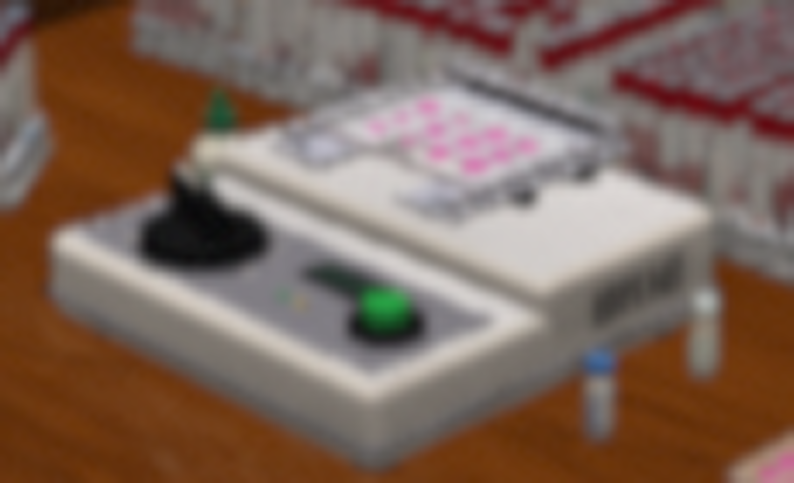

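The top view shows the shaker at cols 162–241, rows 130–208. The dial is near (183,192) with its pointer left and slightly up, the green button is at (225,193), and the plate is short of the stop. The scene view agrees. Next I'll fix the shaker frame, the dial stop and the moves.

```bash
cat >> h.py <<'E'
def fr(yaw,o):
    t=np.radians(yaw); return np.array([[np.cos(t),-np.sin(t)],[np.sin(t),np.cos(t)]]),np.array(o)
E
python3 - <<'E'
from h import *
im,d,c=shot("top")
g=cv2.cvtColor(im,cv2.COLOR_BGR2GRAY).astype(float)
big=cv2.resize(im[125:213,155:255],None,fx=8,fy=8,interpolation=cv2.INTER_CUBIC)
hsv=cv2.cvtColor(big,cv2.COLOR_BGR2HSV); tr=lambda p:((np.array(p)+.5)/8-.5+[155,125])
def big1(m,lo):
    cs=[k for k in cv2.findContours(m.astype(np.uint8),0,2)[0] if cv2.contourArea(k)>lo]; return cs
m=(hsv[...,2]<95);m[:,300:]=0;m[:400]=0
k=max(big1(m,500),key=cv2.contourArea);(x,y),r=cv2.minEnclosingCircle(k);e=cv2.fitEllipse(cv2.convexHull(k))
print("dial",tr((x,y)),r/8,tr(e[0]),e[1],ray(c,*tr(e[0]),.068)); D=ray(c,*tr(e[0]),.068)
m=(hsv[...,0]>45)&(hsv[...,0]<85)&(hsv[...,1]>110)&(hsv[...,2]>90);m[:,:450]=0
k=max(big1(m,50),key=cv2.contourArea);B=ray(c,*tr(cv2.fitEllipse(k)[0]),.073);print("btn",B)
v=(D-B)[:2];yaw=np.degrees(np.arctan2(v[1],v[0]))-90;print("yaw",yaw,"len",np.hypot(*v))
# pointer white in dial
m=(hsv[...,2]>130);yy,xx=np.mgrid[:m.shape[0],:m.shape[1]];m&=np.hypot(xx-e[0][0],yy-e[0][1])<0.93*e[1][0]/2
q=max(big1(m,20),key=cv2.contourArea)[:,0,:];W=np.array([ray(c,*tr(p),.09) for p in q]);w=W.mean(0);far=W[np.argmax(np.hypot(*(W-D)[:,:2].T))]
vx,vy,_,_=cv2.fitLine(W[:,:2].astype(np.float32),2,0,.01,.01)[:4].ravel();print("ptr tip",far,"mean",w,"line ang",np.degrees(np.arctan2(vy,vx)),"centre-mean ang",np.degrees(np.arctan2(*(w-D)[[1,0]])))
R,_=fr(yaw,[0,0])
for P,l in((D,(-.088,.052)),(B,(-.088,-.085)),((.56535,.02686),(-.01,0))): print("origin",np.array(P[:2])-R@np.array(l))
E
```

```text
dial [182.54705238 192.51327515] 10.603376388549805 [182.5736599  192.52103424] (165.9990997314453, 168.77963256835938) [0.48704785 0.07973985 0.068     ]
btn [ 0.48208781 -0.05542254  0.073     ]
yaw -2.1016337641716376 len 0.1352533667860585
ptr tip [0.4945007  0.10432633 0.09      ] mean [0.49272826 0.09245069 0.09      ] line ang 70.41026 centre-mean ang 65.92033387311143
origin [0.5730817  0.02454768]
origin [0.57314575 0.02629313]
origin [0.57534327 0.02649328]
```

Request:
{"api": "servo_tool", "payload": {
  "rows": [
    [[0,0,0],[-0.033,-0.03,0],1],
    [[0,0,0],[-0.033,-0.03,0],1],
    [[0,0,0],[-0.033,-0.03,0],1],
    [[0,0,0],[-0.033,-0.03,0],1],
    [[0,0,0],[-0.033,-0.03,0],1],
    [[0,0,0],[-0.033,-0.03,0],1],
    [[0,0,0],[-0.033,-0.03,0],1],
    [[0,0,0],[-0.033,-0.03,0],1],
    [[0,0,0],[-0.033,-0.03,0],1],
    [[0,0,0],[-0.033,-0.03,0],1],
    [[0,0,0],[-0.033,-0.03,0],1],
    [[0,0,0],[-0.033,-0.03,0],1],
    [[0,0,0],[-0.033,-0.03,0],1],
    [[0,0,0],[-0.033,-0.03,0],1],
    [[0,0,0],[-0.033,-0.03,0],1],
    [[0,0,0],[-0.03,-0.023,0],1],
    [[0,0,-0.115],[0,0,0],1],
    [[0,0,-0.115],[0,0,0],1],
    [[0,0,0],[0,0,0],1]
  ]
}}

```text
time_s: 2.15
tcp_pos: [0.5534, 0.0269, 0.2042]
tool_rot: [[-0.999, 0.047, -0.0], [0.047, 0.999, -0.0], [0.0, -0.0, -1.0]]
wrist_force: [0.2, -0.3, -0.4]
opening: 0.0003
grasp_force: 0.0
```

```bash
cat >> h.py <<'E'
R0,O0=fr(-2.6,[.574,.0258])
def sh(p): return R0.T@(np.array(p)[:2]-O0)
def go(target_sh,z):
    s=manip.state(); T=s["tool_rot"];t=np.r_[O0+R0@np.array(target_sh),z]
    print("tcp",s["tcp_pos"].round(4),"sh",sh(s["tcp_pos"]).round(4),"yaw_x_sh",round(np.degrees(np.arctan2(T[1,0],T[0,0]))+2.6,1),"tilt",T[2].round(3),"F",s["wrist_force"].round(2),"open",round(s["opening"],4),"t",s["time_s"],"q7",s["qpos"][[0,6]].round(0))
    print("need tool-frame",(T.T@(t-s["tcp_pos"])).round(4))
E
python3 - <<'E'
from h import *
go([-.020,0],.13)
E
```

```text
tcp [0.5534 0.0269 0.2042] sh [-0.0207  0.0002] yaw_x_sh 179.9 tilt [ 0. -0. -1.] F [ 0.22 -0.26 -0.4 ] open 0.0003 t 2.15 q7 [-33.  86.]
need tool-frame [-0.0007 -0.0002  0.0742]
```

Request:
{"api": "servo_tool", "payload": {
  "rows": [
    [[0,0,0],[0,0,0.04],1],
    [[0,0,0],[0,0,0.04],1],
    [[0,0,0],[0,0,0.02],1],
    [[0,0,0],[0,0,0.01],1],
    [[0,0,0],[0,0,0.01],1],
    [[0,0,0],[0,0,0],1]
  ]
}}

```text
time_s: 2.75
tcp_pos: [0.5531, 0.0276, 0.0839]
tool_rot: [[-0.999, 0.046, -0.001], [0.046, 0.999, -0.0], [0.001, -0.0, -1.0]]
wrist_force: [-0.3, -0.2, -0.4]
opening: 0.0001
grasp_force: 0.0
```

Run:
```python
from h import *
go([.009,0],.084)
s,_,_=shot("scene");cv2.imwrite("pics/s2.png",cv2.resize(s[130:220,160:290],None,fx=6,fy=6,interpolation=cv2.INTER_CUBIC))
```

```text
tcp [0.5531 0.0276 0.0839] sh [-0.021   0.0009] yaw_x_sh 180.0 tilt [ 0.001 -0.    -1.   ] F [-0.33 -0.17 -0.42] open 0.0001 t 2.75 q7 [-30.  91.]
need tool-frame [-0.03   -0.0008 -0.0001]
```

View pics/s2.png

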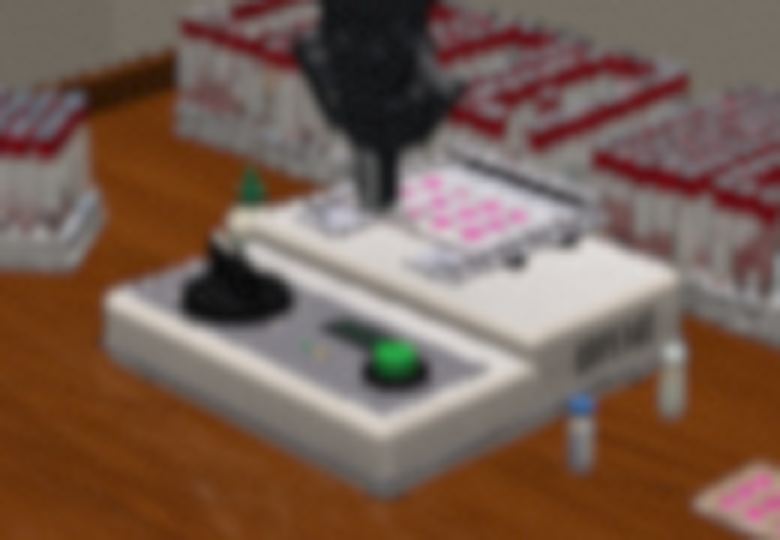

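The shut fingertip stands in the cut-out (crop 378,200), just in front of the plate. I'll push it home slowly.

Request:
{"api": "servo_tool", "payload": {
  "rows": [
    [[0,0,0],[-0.004,0,0],1],
    [[0,0,0],[-0.004,0,0],1],
    [[0,0,0],[-0.004,0,0],1],
    [[0,0,0],[-0.003,0,0],1],
    [[0,0,0],[-0.003,0,0],1],
    [[0,0,0],[-0.003,0,0],1],
    [[0,0,0],[-0.003,0,0],1],
    [[0,0,0],[-0.002,0,0],1],
    [[0,0,0],[0,0,0],1]
  ]
}}

```text
time_s: 3.7
tcp_pos: [0.5796, 0.0262, 0.0844]
tool_rot: [[-0.999, 0.046, 0.0], [0.046, 0.999, -0.0], [-0.0, -0.0, -1.0]]
wrist_force: [0.6, -0.4, -0.5]
opening: 0.0001
grasp_force: 0.0
```

Request:
{"api": "servo_tool", "payload": {
  "rows": [
    [[0,0,0],[-0.001,0,0],1],
    [[0,0,0],[-0.001,0,0],1],
    [[0,0,0],[0,0,0],1]
  ]
}}

```text
time_s: 4.0
tcp_pos: [0.5814, 0.0261, 0.0844]
tool_rot: [[-0.999, 0.046, 0.0], [0.046, 0.999, 0.0], [-0.0, 0.0, -1.0]]
wrist_force: [-0.4, 0.3, -0.5]
opening: 0.0002
grasp_force: 0.0
```

Request:
{"api": "servo_tool", "payload": {
  "rows": [
    [[0,0,0],[-0.001,0,0],1],
    [[0,0,0],[-0.001,0,0],1],
    [[0,0,0],[0,0,0],1]
  ]
}}

```text
time_s: 4.3
tcp_pos: [0.5835, 0.026, 0.0844]
tool_rot: [[-0.999, 0.046, 0.0], [0.046, 0.999, -0.0], [-0.0, -0.0, -1.0]]
wrist_force: [-0.8, 0.5, -0.8]
opening: 0.0002
grasp_force: 0.0
```

Request:
{"api": "servo_tool", "payload": {
  "rows": [
    [[0,0,0],[-0.001,0,0],1],
    [[0,0,0],[0,0,0],1],
    [[0,0,0],[0,0,0],1]
  ]
}}

```text
time_s: 4.6
tcp_pos: [0.5843, 0.026, 0.0844]
tool_rot: [[-0.999, 0.046, -0.0], [0.046, 0.999, 0.0], [0.0, 0.0, -1.0]]
wrist_force: [0.5, 0.5, -0.3]
opening: 0.0002
grasp_force: 0.0
```

Run:
```python
from h import *
go([.009,0],.084)
```

```text
tcp [0.5843 0.026  0.0844] sh [0.0103 0.0006] yaw_x_sh 180.0 tilt [ 0.  0. -1.] F [ 0.49  0.54 -0.34] open 0.0002 t 4.6 q7 [-29.  92.]
need tool-frame [ 0.0013 -0.0006  0.0004]
```

Request:
{"api": "servo_tool", "payload": {
  "rows": [
    [[0,0,0],[-0.001,0,0],1],
    [[0,0,0],[-0.001,0,0],1],
    [[0,0,0],[0,0,0],1]
  ]
}}

```text
time_s: 4.9
tcp_pos: [0.5865, 0.0259, 0.0844]
tool_rot: [[-0.999, 0.046, 0.0], [0.046, 0.999, -0.0], [-0.0, -0.0, -1.0]]
wrist_force: [-0.0, -0.0, 0.2]
opening: 0.0002
grasp_force: 0.0
```

Request:
{"api": "servo_tool", "payload": {
  "rows": [
    [[0,0,0],[-0.001,0,0],1],
    [[0,0,0],[-0.001,0,0],1],
    [[0,0,0],[0,0,0],1]
  ]
}}

```text
time_s: 5.2
tcp_pos: [0.5886, 0.0257, 0.0844]
tool_rot: [[-0.999, 0.046, 0.0], [0.046, 0.999, -0.0], [-0.0, -0.0, -1.0]]
wrist_force: [0.4, 0.1, 0.2]
opening: 0.0003
grasp_force: 0.0
```

Run:
```python
from h import *
im,d,c=shot("top")
hsv=cv2.cvtColor(im,cv2.COLOR_BGR2HSV)
m=((hsv[...,0]>135)&(hsv[...,0]<172)&(hsv[...,1]>90))[125:175,170:235].astype(np.uint8)
n,l,st,ce=cv2.connectedComponentsWithStats(m)
for i in range(1,n):
    if st[i,4]>4: print((ce[i]+[170,125]).round(1),(sh(ray(c,*(ce[i]+[170,125]),.095))*1000).round(1))
cv2.imwrite("pics/t3.png",cv2.resize(im[120:213,155:255],None,fx=6,fy=6,interpolation=cv2.INTER_CUBIC))
```

```text
[204.9 145.3] [ 59.4 -16.5]
[211.4 145.9] [ 58.2 -37.1]
[210.7 158.4] [ 18.2 -36.9]
```

View pics/t3.png

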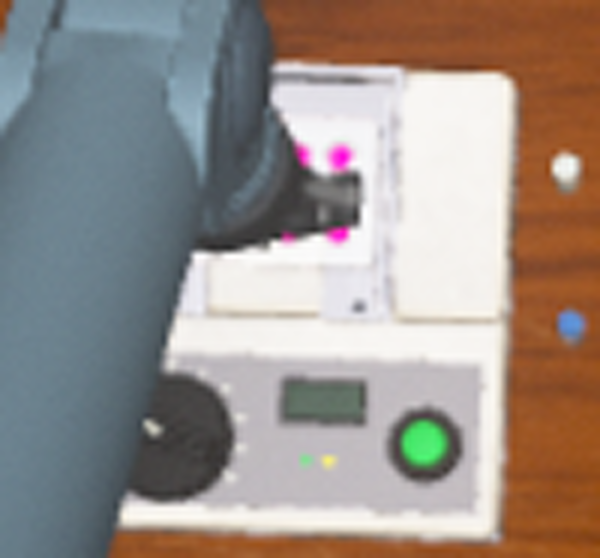

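The plate has not moved: the back-right drop is still at about x 58 mm. I'll check where the fingertip is relative to the plate, using scene depth.

Run:
```python
from h import *
s,d,c=shot("scene");R=np.array(c["orientation"]);o=np.array(c["xyz"])
t=manip.state()["tcp_pos"]
def proj(p): q=R.T@(np.array(p)-o); return np.array([c["cx"]+c["fx"]*q[0]/q[2],c["cy"]+c["fy"]*q[1]/q[2]])
print("tcp px",proj(t),"plate fr edge centre px",proj(np.r_[O0+R0@[-.002,0],.098]))
v,u=np.mgrid[:384,:512]
P=np.stack([(u-c["cx"])/c["fx"]*d,(v-c["cy"])/c["fy"]*d,d],-1)@R.T+o
S=(P[...,:2]-O0)@R0
dark=s.max(2)<75
for v in range(148,172):
    us=[u for u in range(205,250) if dark[v,u]]
    if us:
        k=us[0],us[-1]; print(v,k,[ (np.r_[S[v,u],P[v,u,2]]*1000).round().astype(int).tolist() for u in us[1:-1:3]])
hsv=cv2.cvtColor(s,cv2.COLOR_BGR2HSV)
m=((hsv[...,0]>135)&(hsv[...,0]<172)&(hsv[...,1]>60))[140:185,205:260]
vv,uu=np.nonzero(m);W=np.array([sh(ray(c,a+205,b+140,.095)) for b,a in zip(vv,uu)])*1000;print("mag range",W.min(0),W.max(0),W.mean(0),len(W))
cv2.imwrite("pics/s4.png",cv2.resize(s[140:190,195:265],None,fx=11,fy=11,interpolation=cv2.INTER_CUBIC))
```

```text
tcp px [229.78192071 168.77919511] plate fr edge centre px [226.57558181 166.54446114]
148 (222, 240) [[1, 21, 162], [4, 9, 164], [2, -9, 169], [21, -5, 164], [4, -37, 176], [8, -47, 178]]
149 (224, 240) [[5, 15, 159], [4, -2, 163], [6, -15, 166], [0, -36, 173], [10, -40, 172]]
150 (225, 239) [[2, 6, 158], [-1, -12, 163], [0, -26, 167], [4, -37, 169], [24, -31, 162]]
151 (226, 236) [[6, 5, 153], [0, -16, 161], [1, -30, 164]]
152 (226, 234) [[8, 7, 149], [1, -15, 156], [5, -25, 158]]
153 (229, 233) [[2, -14, 152]]
154 (229, 233) [[9, -7, 145]]
155 (227, 233) [[3, -7, 143], [14, -11, 141]]
156 (227, 233) [[4, -1, 137], [9, -11, 138]]
157 (227, 233) [[2, -4, 134], [4, -16, 137]]
158 (228, 233) [[5, -5, 130], [12, -14, 131]]
159 (228, 232) [[5, -5, 126]]
160 (229, 232) [[7, -8, 123]]
161 (230, 231) []
mag range [ 13.91994884 -41.7018789 ] [173.87206541 211.71372766] [46.88158927 -2.32621988] 35
```

View pics/s4.png

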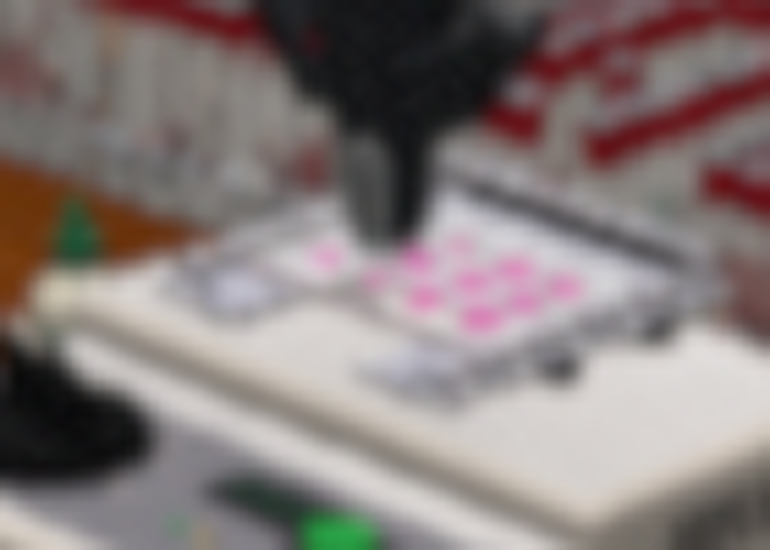

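The tip shows at crop (385,248), above the plate, so the real tip sits well above the reported TCP. I'll back off and find the tip height by touching the housing in the cut-out.

Request:
{"api": "servo_tool", "payload": {
  "rows": [
    [[0,0,0],[0,0,-0.01],1],
    [[0,0,0],[0.018,0,0],1],
    [[0,0,0],[0.018,0,0],1],
    [[0,0,0],[0,0,0.01],1],
    [[0,0,0],[0,0,0.005],1],
    [[0,0,0],[0,0,0],1]
  ]
}}

```text
time_s: 5.9
tcp_pos: [0.5523, 0.0275, 0.0786]
tool_rot: [[-0.999, 0.045, -0.001], [0.045, 0.999, -0.0], [0.001, -0.001, -1.0]]
wrist_force: [0.3, 1.2, -0.1]
opening: -0.0
grasp_force: 0.0
```

```bash
cat > tip.py <<'E'
from h import *
go([-.021,0],.08)
s,d,c=shot("scene");R=np.array(c["orientation"]);o=np.array(c["xyz"]);t=manip.state()["tcp_pos"]
q=R.T@(t-o);u0=int(round(c["cx"]+c["fx"]*q[0]/q[2]));v0=c["cy"]+c["fy"]*q[1]/q[2];print("tcp px",u0,v0)
for du in(-3,-1,1,3): print(u0+du,s[int(v0)-14:int(v0)+6,u0+du].max(1),int(v0)-14)
u,v,dd=u0,int(v0)-12,d[int(v0)-12,u0];print("above-tip point",pt(c,u,v,dd))
E
python3 tip.py
```

```text
tcp [0.5523 0.0275 0.0786] sh [-0.0217  0.0007] yaw_x_sh 180.0 tilt [ 0.001 -0.001 -1.   ] F [ 0.34  1.17 -0.07] open -0.0 t 5.9 q7 [-30.  91.]
need tool-frame [-0.0007 -0.0007 -0.0014]
tcp px 223 172.8835551768147
220 [ 75  75  72  71  69  74  78  86 105 142 185 210 215 214 214 212 202 177
 149 146] 158
222 [ 65  70  70  69  70  69  70  79 111 162 203 217 216 214 213 213 209 197
 172 146] 158
224 [ 25  25  27  24  26  27  35  59 109 165 204 216 215 214 215 213 211 207
 194 166] 158
226 [ 94 101 111 119 125 122 114 115 134 164 194 211 215 215 211 206 205 208
 206 190] 158
above-tip point [0.54637921 0.01781073 0.13263038]
```

Request:
{"api": "servo_tool", "payload": {
  "rows": [
    [[0,0,0],[0,0,0.005],1],
    [[0,0,0],[0,0,0.005],1],
    [[0,0,0],[0,0,0.004],1],
    [[0,0,0],[0,0,0],1]
  ]
}}

```text
time_s: 6.35
tcp_pos: [0.5517, 0.0273, 0.0645]
tool_rot: [[-0.999, 0.046, -0.002], [0.046, 0.999, -0.0], [0.002, -0.001, -1.0]]
wrist_force: [-0.5, 0.5, 0.1]
opening: 0.0
grasp_force: 0.0
```

```bash
python3 tip.py
```

```text
tcp [0.5517 0.0273 0.0645] sh [-0.0223  0.0005] yaw_x_sh 180.0 tilt [ 0.002 -0.001 -1.   ] F [-0.47  0.52  0.13] open 0.0 t 6.35 q7 [-30.  92.]
need tool-frame [-0.0013 -0.0005 -0.0155]
tcp px 222 176.5831089350271
219 [ 92  92  94 102 112 118 123 151 184 208 213 209 193 165 144 155 188 209
 206 182] 162
221 [ 76  77  78  80  79  77  78  92 133 179 206 214 207 189 160 143 158 191
 210 204] 162
223 [ 35  40  42  44  46  45  48  74 124 175 205 214 211 202 183 154 140 158
 192 210] 162
225 [ 49  52  49  44  42  48  76 123 174 206 214 213 212 210 201 179 150 138
 165 202] 162
above-tip point [0.54421419 0.02086037 0.11744789]
```

Request:
{"api": "servo_tool", "payload": {
  "rows": [
    [[0,0,0],[0,0,0.004],1],
    [[0,0,0],[0,0,0.003],1],
    [[0,0,0],[0,0,0],1]
  ]
}}

```text
time_s: 6.7
tcp_pos: [0.5519, 0.0274, 0.0578]
tool_rot: [[-0.999, 0.046, -0.001], [0.046, 0.999, -0.0], [0.001, -0.0, -1.0]]
wrist_force: [1.0, -0.5, 1.2]
opening: 0.0002
grasp_force: 0.0
```

Request:
{"api": "servo_tool", "payload": {
  "rows": [
    [[0,0,0],[0,0,0.002],1],
    [[0,0,0],[0,0,0.002],1],
    [[0,0,0],[0,0,0],1]
  ]
}}

```text
time_s: 7.0
tcp_pos: [0.5521, 0.0274, 0.0541]
tool_rot: [[-0.999, 0.046, -0.001], [0.046, 0.999, -0.0], [0.001, -0.0, -1.0]]
wrist_force: [-0.1, -0.5, -0.7]
opening: 0.0001
grasp_force: 0.0
```

Request:
{"api": "servo_tool", "payload": {
  "rows": [
    [[0,0,0],[0,0,0.002],1],
    [[0,0,0],[0,0,0],1]
  ]
}}

```text
time_s: 7.2
tcp_pos: [0.5522, 0.0274, 0.0522]
tool_rot: [[-0.999, 0.046, -0.0], [0.046, 0.999, -0.0], [0.0, -0.0, -1.0]]
wrist_force: [-0.3, -0.7, -0.1]
opening: -0.0
grasp_force: 0.0
```

Request:
{"api": "servo_tool", "payload": {
  "rows": [
    [[0,0,0],[0,0,0.002],1],
    [[0,0,0],[0,0,0],1]
  ]
}}

```text
time_s: 7.4
tcp_pos: [0.5522, 0.0274, 0.0501]
tool_rot: [[-0.999, 0.046, -0.0], [0.046, 0.999, -0.0], [0.0, -0.0, -1.0]]
wrist_force: [0.2, 0.8, -0.2]
opening: 0.0002
grasp_force: 0.0
```

Request:
{"api": "servo_tool", "payload": {
  "rows": [
    [[0,0,0],[0,0,0.002],1],
    [[0,0,0],[0,0,0],1]
  ]
}}

```text
time_s: 7.6
tcp_pos: [0.5521, 0.0274, 0.0481]
tool_rot: [[-0.999, 0.046, -0.001], [0.046, 0.999, -0.0], [0.0, -0.0, -1.0]]
wrist_force: [0.0, -0.7, 0.1]
opening: -0.0001
grasp_force: 0.0
```

Request:
{"api": "servo_tool", "payload": {
  "rows": [
    [[0,0,0],[0,0,0.002],1],
    [[0,0,0],[0,0,0],1]
  ]
}}

```text
time_s: 7.8
tcp_pos: [0.5521, 0.0274, 0.0461]
tool_rot: [[-0.999, 0.046, -0.0], [0.046, 0.999, -0.0], [0.0, -0.0, -1.0]]
wrist_force: [0.2, 0.1, -0.1]
opening: 0.0003
grasp_force: 0.0
```

Request:
{"api": "servo_tool", "payload": {
  "rows": [
    [[0,0,0],[0,0,0.002],1],
    [[0,0,0],[0,0,0],1]
  ]
}}

```text
time_s: 8.0
tcp_pos: [0.5526, 0.0274, 0.0453]
tool_rot: [[-0.999, 0.046, -0.0], [0.046, 0.999, 0.001], [0.0, 0.001, -1.0]]
wrist_force: [-1.5, -0.6, 5.5]
opening: -0.0002
grasp_force: 2.9
```

```bash
python3 tip.py
```

```text
tcp [0.5526 0.0274 0.0453] sh [-0.0215  0.0007] yaw_x_sh 180.0 tilt [ 0.     0.001 -1.   ] F [-1.46 -0.55  5.5 ] open -0.0002 t 8.0 q7 [-29.  93.]
need tool-frame [-0.0005 -0.0007 -0.0347]
tcp px 223 181.48264418378298
220 [ 82  74  76  78  82  91  99 103 114 127 144 174 202 210 196 160 117  77
  58  57] 167
222 [ 65  70  73  77  77  76  74  81 107 132 137 145 176 204 211 192 149 106
  72  66] 167
224 [ 25  27  28  26  27  28  43  88 141 171 164 141 145 177 207 210 185 145
 105  97] 167
226 [ 87  90  96 100 100 101 112 149 190 204 191 163 142 156 192 214 211 186
 145 127] 167
above-tip point [0.54462026 0.01673602 0.09959519]
```

Touching the 72 mm housing at TCP z 0.0455 means the tip is 26.5 mm above the TCP. I'll rise 12 mm to put the tip at 84 mm, then push.

Request:
{"api": "servo_tool", "payload": {
  "rows": [
    [[0,0,0],[0,0,-0.006],1],
    [[0,0,0],[0,0,-0.007],1],
    [[0,0,0],[-0.004,0,0],1],
    [[0,0,0],[-0.004,0,0],1],
    [[0,0,0],[-0.004,0,0],1],
    [[0,0,0],[-0.003,0,0],1],
    [[0,0,0],[-0.003,0,0],1],
    [[0,0,0],[-0.003,0,0],1],
    [[0,0,0],[-0.003,0,0],1],
    [[0,0,0],[-0.002,0,0],1],
    [[0,0,0],[-0.001,0,0],1],
    [[0,0,0],[0,0,0],1]
  ]
}}

```text
time_s: 9.25
tcp_pos: [0.5796, 0.0261, 0.0574]
tool_rot: [[-0.999, 0.046, 0.0], [0.046, 0.999, -0.0], [-0.0, -0.0, -1.0]]
wrist_force: [-0.3, 0.8, 0.8]
opening: -0.0002
grasp_force: 0.0
```

Request:
{"api": "servo_tool", "payload": {
  "rows": [
    [[0,0,0],[-0.001,0,0],1],
    [[0,0,0],[0,0,0],1]
  ]
}}

```text
time_s: 9.45
tcp_pos: [0.5804, 0.0261, 0.0574]
tool_rot: [[-0.999, 0.046, 0.0], [0.046, 0.999, 0.0], [-0.0, 0.0, -1.0]]
wrist_force: [-0.4, 0.2, -0.5]
opening: 0.0005
grasp_force: 0.0
```

Request:
{"api": "servo_tool", "payload": {
  "rows": [
    [[0,0,0],[-0.001,0,0],1],
    [[0,0,0],[0,0,0],1]
  ]
}}

```text
time_s: 9.65
tcp_pos: [0.5814, 0.0261, 0.0574]
tool_rot: [[-0.999, 0.046, 0.0], [0.046, 0.999, 0.0], [-0.0, 0.0, -1.0]]
wrist_force: [-0.8, 0.2, -0.3]
opening: -0.0001
grasp_force: 0.1
```

Request:
{"api": "servo_tool", "payload": {
  "rows": [
    [[0,0,0],[-0.001,0,0],1],
    [[0,0,0],[0,0,0],1]
  ]
}}

```text
time_s: 9.85
tcp_pos: [0.5825, 0.0261, 0.0574]
tool_rot: [[-0.999, 0.046, 0.0], [0.046, 0.999, -0.0], [-0.0, -0.0, -1.0]]
wrist_force: [0.1, -1.0, 0.6]
opening: -0.0004
grasp_force: 0.0
```

Request:
{"api": "servo_tool", "payload": {
  "rows": [
    [[0,0,0],[-0.001,0,0],1],
    [[0,0,0],[0,0,0],1]
  ]
}}

```text
time_s: 10.05
tcp_pos: [0.5835, 0.026, 0.0574]
tool_rot: [[-0.999, 0.046, 0.0], [0.046, 0.999, -0.0], [-0.0, -0.0, -1.0]]
wrist_force: [0.0, -0.2, 0.5]
opening: -0.0003
grasp_force: 0.0
```

Request:
{"api": "servo_tool", "payload": {
  "rows": [
    [[0,0,0],[-0.001,0,0],1],
    [[0,0,0],[0,0,0],1]
  ]
}}

```text
time_s: 10.25
tcp_pos: [0.5838, 0.0259, 0.0572]
tool_rot: [[-0.999, 0.046, -0.001], [0.046, 0.999, 0.0], [0.001, -0.0, -1.0]]
wrist_force: [-1.8, 0.6, 0.2]
opening: 0.0
grasp_force: 0.8
```

Request:
{"api": "servo_tool", "payload": {
  "rows": [
    [[0,0,0],[-0.001,0,0],1],
    [[0,0,0],[0,0,0],1]
  ]
}}

```text
time_s: 10.45
tcp_pos: [0.5837, 0.026, 0.057]
tool_rot: [[-0.999, 0.046, -0.004], [0.046, 0.999, 0.0], [0.004, 0.0, -1.0]]
wrist_force: [-4.6, 0.3, 2.6]
opening: -0.0002
grasp_force: 2.4
```

```bash
cat > mag.py <<'E'
from h import *
im,d,c=shot("top")
hsv=cv2.cvtColor(im,cv2.COLOR_BGR2HSV)
m=((hsv[...,0]>135)&(hsv[...,0]<172)&(hsv[...,1]>90))[125:175,170:235].astype(np.uint8)
n,l,st,ce=cv2.connectedComponentsWithStats(m)
for i in range(1,n):
    if st[i,4]>4: print((ce[i]+[170,125]).round(1),(sh(ray(c,*(ce[i]+[170,125]),.095))*1000).round(1))
E
python3 mag.py
```

```text
[204.5 138.7] [ 80.6 -14.2]
[211.6 139.1] [ 80.2 -36.8]
[203.9 144.3] [ 62.5 -13.2]
[211.7 145.2] [ 60.4 -37.8]
[211.5 151. ] [ 41.9 -38.2]
```

The plate is home: it moved 22 mm, with the centre row at about 61 mm and about 4 N against the stop. I'll back off, rise and turn for the dial.

Request:
{"api": "servo_tool", "payload": {
  "rows": [
    [[0,0,0],[0.004,0,0],1],
    [[0,0,0],[0.01,0,0],1],
    [[0,0,0],[0.01,0,0],1],
    [[0,0,0],[0,0,-0.03],1],
    [[0,0,0],[0,0,-0.04],1],
    [[0,0,0.105],[0,0,0],1],
    [[0,0,0.105],[0,0,0],1],
    [[0,0,0.105],[0,0,0],1],
    [[0,0,0],[0,0,0],1]
  ]
}}

```text
time_s: 11.4
tcp_pos: [0.561, 0.0272, 0.1275]
tool_rot: [[-0.936, 0.353, 0.001], [0.353, 0.936, 0.0], [-0.001, 0.0, -1.0]]
wrist_force: [0.5, 0.3, -0.1]
opening: 0.0001
grasp_force: 0.0
```

Run:
```python
from h import *
go([-.1037,.0781],.10); print(manip.state()["qpos"].round(0))
```

```text
tcp [0.561  0.0272 0.1275] sh [-0.0131  0.0008] yaw_x_sh 161.9 tilt [-0.001  0.    -1.   ] F [ 0.53  0.26 -0.12] open 0.0001 t 11.4 q7 [-34.  73.]
need tool-frame [0.1102 0.0454 0.0274]
[-34.  19.  32. 109. -12.  55.  73.]
```

Request:
{"api": "servo_tool", "payload": {
  "rows": [
    [[0,0,0],[0.037,0.015,0],1],
    [[0,0,0],[0.037,0.015,0],1],
    [[0,0,0],[0.036,0.015,0],1],
    [[0,0,0],[0,0,0],1]
  ]
}}

```text
time_s: 11.8
tcp_pos: [0.4694, 0.1125, 0.1263]
tool_rot: [[-0.939, 0.343, -0.004], [0.343, 0.939, 0.002], [0.005, 0.001, -1.0]]
wrist_force: [-0.9, 0.5, -0.3]
opening: 0.0004
grasp_force: 0.0
```

Run:
```python
from h import *
go([-.1037,.0781],.048)
```

```text
tcp [0.4694 0.1125 0.1263] sh [-0.1084  0.0819] yaw_x_sh 162.5 tilt [ 0.005  0.001 -1.   ] F [-0.87  0.48 -0.33] open 0.0004 t 11.8 q7 [-46.  58.]
need tool-frame [-0.006  -0.0023  0.0783]
```

Request:
{"api": "servo_tool", "payload": {
  "rows": [
    [[0,0,0],[0,0,0.02],1],
    [[0,0,0],[0,0,0],1],
    [[0,0,0],[0,0,0],1]
  ]
}}

```text
time_s: 12.1
tcp_pos: [0.4743, 0.1071, 0.1073]
tool_rot: [[-0.936, 0.353, -0.0], [0.353, 0.936, -0.001], [0.0, -0.001, -1.0]]
wrist_force: [1.0, 0.3, 0.6]
opening: -0.0001
grasp_force: 0.0
```

Run:
```python
from h import *
go([-.1037,.0781],.048)
im,d,c=shot("top")
cv2.imwrite("pics/t5.png",cv2.resize(im[165:213,155:215],None,fx=10,fy=10,interpolation=cv2.INTER_CUBIC))
```

```text
tcp [0.4743 0.1071 0.1073] sh [-0.1033  0.0767] yaw_x_sh 161.9 tilt [ 0.    -0.001 -1.   ] F [0.99 0.32 0.64] open -0.0001 t 12.1 q7 [-45.  59.]
need tool-frame [0.0008 0.0013 0.0593]
```

Request:
{"api": "servo_tool", "payload": {
  "rows": [
    [[0,0,0],[0.004,0.001,0.02],1],
    [[0,0,0],[0,0,0.015],1],
    [[0,0,0],[0,0,0.007],1],
    [[0,0,0],[0,0,0],1]
  ]
}}

```text
time_s: 12.55
tcp_pos: [0.4708, 0.1097, 0.065]
tool_rot: [[-0.935, 0.353, -0.001], [0.353, 0.935, -0.001], [0.001, -0.001, -1.0]]
wrist_force: [-0.3, -0.2, 0.0]
opening: 0.0
grasp_force: 0.0
```

Request:
{"api": "servo_tool", "payload": {
  "rows": [
    [[0,0,0],[0,0,0.004],1],
    [[0,0,0],[0,0,0.004],1],
    [[0,0,0],[0,0,0],1]
  ]
}}

```text
time_s: 12.85
tcp_pos: [0.471, 0.1103, 0.0573]
tool_rot: [[-0.936, 0.353, -0.0], [0.353, 0.936, 0.0], [0.0, -0.0, -1.0]]
wrist_force: [-0.7, 0.3, -0.1]
opening: -0.0002
grasp_force: 0.0
```

Request:
{"api": "servo_tool", "payload": {
  "rows": [
    [[0,0,0],[0,0,0.004],1],
    [[0,0,0],[0,0,0.004],1],
    [[0,0,0],[0,0,0],1]
  ]
}}

```text
time_s: 13.15
tcp_pos: [0.4704, 0.1102, 0.0488]
tool_rot: [[-0.936, 0.353, -0.001], [0.353, 0.936, -0.001], [0.001, -0.001, -1.0]]
wrist_force: [0.3, 0.8, -0.4]
opening: -0.0
grasp_force: 0.0
```

Run:
```python
from h import *
go([-.1037,.0781],.048)
```

```text
tcp [0.4704 0.1102 0.0488] sh [-0.1074  0.0796] yaw_x_sh 161.9 tilt [ 0.001 -0.001 -1.   ] F [ 0.35  0.76 -0.36] open -0.0 t 13.15 q7 [-43.  62.]
need tool-frame [-0.0039 -0.0003  0.0008]
```

Request:
{"api": "servo_tool", "payload": {
  "rows": [
    [[0,0,0],[-0.003,0,0],1],
    [[0,0,0],[-0.003,0,0],1],
    [[0,0,0],[0,0,0],1]
  ]
}}

```text
time_s: 13.45
tcp_pos: [0.4775, 0.1079, 0.0496]
tool_rot: [[-0.935, 0.353, 0.001], [0.353, 0.935, -0.0], [-0.001, 0.0, -1.0]]
wrist_force: [0.0, -0.6, 0.2]
opening: 0.0
grasp_force: 0.0
```

Request:
{"api": "servo_tool", "payload": {
  "rows": [
    [[0,0,0],[-0.001,0,0],1],
    [[0,0,0],[-0.0005,0,0],1],
    [[0,0,0],[0,0,0],1]
  ]
}}

```text
time_s: 13.75
tcp_pos: [0.478, 0.1076, 0.0494]
tool_rot: [[-0.936, 0.353, 0.0], [0.353, 0.936, -0.0], [-0.0, -0.0, -1.0]]
wrist_force: [0.7, -0.4, -0.4]
opening: -0.0002
grasp_force: 0.0
```

Request:
{"api": "servo_tool", "payload": {
  "rows": [
    [[0,0,0],[-0.001,0,0],1],
    [[0,0,0],[0,0,0],1]
  ]
}}

```text
time_s: 13.95
tcp_pos: [0.4787, 0.1073, 0.0493]
tool_rot: [[-0.936, 0.353, -0.0], [0.353, 0.936, 0.0], [0.0, -0.0, -1.0]]
wrist_force: [0.6, 0.6, -0.0]
opening: -0.0003
grasp_force: 0.2
```

Request:
{"api": "servo_tool", "payload": {
  "rows": [
    [[0,0,0],[-0.001,0,0],1],
    [[0,0,0],[0,0,0],1]
  ]
}}

```text
time_s: 14.15
tcp_pos: [0.4788, 0.1073, 0.0492]
tool_rot: [[-0.936, 0.353, -0.002], [0.353, 0.936, 0.0], [0.002, -0.001, -1.0]]
wrist_force: [-1.6, 0.6, 2.3]
opening: -0.0003
grasp_force: 1.4
```

Contact came exactly where predicted: 18.0 mm off the bar axis and 20.5 mm out. Now I'll arc clockwise about the dial axis, 0.2 click per row.

Request:
{"api": "servo_tool", "payload": {
  "rows": [
    [[0,0,0.0838],[-0.0018,0.0014,0],1],
    [[0,0,0.0838],[-0.0018,0.0014,0],1],
    [[0,0,0.0838],[-0.0018,0.0014,0],1],
    [[0,0,0.0838],[-0.0018,0.0014,0],1],
    [[0,0,0],[0,0,0],1],
    [[0,0,0],[0,0,0],1]
  ]
}}

```text
time_s: 14.75
tcp_pos: [0.489, 0.1085, 0.0494]
tool_rot: [[-0.769, 0.64, 0.001], [0.64, 0.769, -0.0], [-0.001, 0.0, -1.0]]
wrist_force: [0.4, -0.4, -0.2]
opening: 0.0001
grasp_force: 0.2
```

```bash
cat > dial.py <<'E'
from h import *
s=manip.state();T=s["tool_rot"];p=sh(s["tcp_pos"])*1000-[-88,52]
x=R0.T@T[:2,0];y=R0.T@T[:2,1];yaw=np.degrees(np.arctan2(x[1],x[0]))
print("normal dist",p@x,"radial",p@y,"yaw",yaw,"clicks by yaw",(162-yaw)/24,"z",s["tcp_pos"][2],"F",s["wrist_force"].round(1))
# bar angle with flush face through point at outer region: dist 7 at corner
n=(p@x-11-7); print("gap to flush bar mm",n,"-> clicks of contact ~",(162-yaw)/24-np.degrees(n/24)/24, s["time_s"])
E
python3 dial.py
```

```text
normal dist 16.740610826786767 radial 20.929204692834126 yaw 142.83154266455824 clicks by yaw 0.7986857223100733 z 0.04937987617553236 F [ 0.4 -0.4 -0.2]
gap to flush bar mm -1.2593891732132327 -> clicks of contact ~ 0.9239594799308866 14.75
```

Request:
{"api": "servo_tool", "payload": {
  "rows": [
    [[0,0,0.0838],[-0.0016,0.0014,0],1],
    [[0,0,0.0838],[-0.0016,0.0014,0],1],
    [[0,0,0.0838],[-0.0017,0.0014,0],1],
    [[0,0,0.0838],[-0.0017,0.0014,0],1],
    [[0,0,0.0838],[-0.0017,0.0014,0],1],
    [[0,0,0],[0,0,0],1],
    [[0,0,0],[0,0,0],1]
  ]
}}

```text
time_s: 15.45
tcp_pos: [0.4995, 0.1066, 0.0494]
tool_rot: [[-0.442, 0.897, 0.0], [0.897, 0.442, -0.0], [-0.0, 0.0, -1.0]]
wrist_force: [-0.7, -0.7, 0.6]
opening: -0.0001
grasp_force: 0.0
```

```bash
python3 dial.py
```

```text
normal dist 17.382066345615787 radial 20.920148089689654 yaw 118.85557466506906 clicks by yaw 1.797684388955456 z 0.04939500443531281 F [-0.7 -0.7  0.6]
gap to flush bar mm -0.6179336543842133 -> clicks of contact ~ 1.85915138620426 15.45
```

Request:
{"api": "servo_tool", "payload": {
  "rows": [
    [[0,0,0.0838],[-0.0017,0.0014,0],1],
    [[0,0,0.0838],[-0.0017,0.0014,0],1],
    [[0,0,0.0838],[-0.0017,0.0014,0],1],
    [[0,0,0.0838],[-0.0017,0.0014,0],1],
    [[0,0,0.0838],[-0.0017,0.0014,0],1],
    [[0,0,0],[0,0,0],1],
    [[0,0,0],[0,0,0],1]
  ]
}}

```text
time_s: 16.15
tcp_pos: [0.5084, 0.1006, 0.0493]
tool_rot: [[-0.039, 0.999, -0.0], [0.999, 0.039, -0.0], [-0.0, -0.0, -1.0]]
wrist_force: [0.0, -0.5, -0.3]
opening: 0.0002
grasp_force: 0.0
```

```bash
python3 dial.py
```

```text
normal dist 18.036663284015177 radial 20.634155744655015 yaw 94.86227887336692 clicks by yaw 2.797405046943045 z 0.0493384984885598 F [ 0.  -0.5 -0.3]
gap to flush bar mm 0.0366632840151766 -> clicks of contact ~ 2.7937580826424213 16.15
```

Request:
{"api": "servo_tool", "payload": {
  "rows": [
    [[0,0,0.0838],[-0.0018,0.0014,0],1],
    [[0,0,0.0838],[-0.0018,0.0014,0],1],
    [[0,0,0.0838],[-0.0018,0.0014,0],1],
    [[0,0,0.0838],[-0.0018,0.0014,0],1],
    [[0,0,0.04],[-0.0008,0.0007,0],1],
    [[0,0,0],[0,0,0],1],
    [[0,0,0],[0,0,0],1]
  ]
}}

```text
time_s: 16.85
tcp_pos: [0.5137, 0.092, 0.0493]
tool_rot: [[0.33, 0.944, -0.0], [0.944, -0.33, 0.0], [0.0, -0.0, -1.0]]
wrist_force: [-0.3, 0.2, 0.5]
opening: -0.0001
grasp_force: 0.0
```

```bash
python3 dial.py
```

```text
normal dist 18.036223368481753 radial 20.410252572649075 yaw 73.32514053314785 clicks by yaw 3.6947858111188396 z 0.04932372448043043 F [-0.3  0.2  0.5]
gap to flush bar mm 0.036223368481753226 -> clicks of contact ~ 3.691182606025521 16.85
```

Request:
{"api": "servo_tool", "payload": {
  "rows": [
    [[0,0,0],[0.004,0,0],1],
    [[0,0,0],[0.003,0,0],1],
    [[0,0,0],[0,0,-0.02],1],
    [[0,0,0],[0,0,-0.04],1],
    [[0,0,0],[0,0,-0.02],1],
    [[0,0,0],[0,0,0],1]
  ]
}}

```text
time_s: 17.45
tcp_pos: [0.5192, 0.0995, 0.1325]
tool_rot: [[0.331, 0.944, 0.006], [0.944, -0.331, 0.003], [0.005, 0.005, -1.0]]
wrist_force: [0.4, 1.0, -0.3]
opening: -0.0003
grasp_force: 0.0
```

Run:
```python
from h import *
go([-.088,-.085],.128)
```

```text
tcp [0.5192 0.0995 0.1325] sh [-0.0581  0.0712] yaw_x_sh 73.3 tilt [ 0.005  0.005 -1.   ] F [ 0.35  1.01 -0.32] open -0.0003 t 17.45 q7 [-61. -17.]
need tool-frame [-0.1582  0.0163  0.0038]
```

Request:
{"api": "servo_tool", "payload": {
  "rows": [
    [[0,0,0],[-0.04,0.004,0],1],
    [[0,0,0],[-0.04,0.004,0],1],
    [[0,0,0],[-0.04,0.004,0],1],
    [[0,0,0],[-0.038,0.004,0],1],
    [[0,0,0],[0,0,0],1],
    [[0,0,0],[0,0,0],1]
  ]
}}

```text
time_s: 18.05
tcp_pos: [0.4779, -0.0564, 0.1287]
tool_rot: [[0.334, 0.942, -0.001], [0.942, -0.334, 0.0], [0.0, -0.001, -1.0]]
wrist_force: [1.4, 0.0, -0.0]
opening: 0.0003
grasp_force: 0.0
```

```bash
python3 mag.py
python3 - <<'E'
from h import *
go([-.088,-.085],.055)
im,d,c=shot("top");s,_,_=shot("scene")
a=cv2.resize(im[125:213,155:255],None,fx=4,fy=4,interpolation=cv2.INTER_CUBIC);b=cv2.resize(s[145:215,180:250],(352,352),interpolation=cv2.INTER_CUBIC)
cv2.imwrite("pics/c6.png",np.hstack([a,b]))
# pointer
big=cv2.resize(im[125:213,155:255],None,fx=8,fy=8,interpolation=cv2.INTER_CUBIC);D=np.r_[O0+R0@[-.088,.052],.09]
v=cv2.cvtColor(big,cv2.COLOR_BGR2GRAY);W=[]
for y in range(400,704,2):
    for x in range(100,350,2):
        if v[y,x]>130:
            w=ray(c,(x+.5)/8-.5+155,(y+.5)/8-.5+125,.09)
            if np.hypot(*(w-D)[:2])<.026: W.append(w)
if W:
    w=np.mean(W,0)-D; print(len(W),"ptr angle sh",np.degrees(np.arctan2(w[1],w[0]))+2.6)
E
```

```text
[188.  137.8] [81.8 37.9]
[204.5 138.7] [ 80.6 -14.2]
[211.6 139.1] [ 80.2 -36.8]
[188.  144.5] [60.2 36.7]
[195.9 144.7] [60.6 11.9]
[203.6 144.6] [ 61.6 -12.4]
[211.7 145.2] [ 60.4 -37.8]
[187.9 149.9] [43.  36.1]
[203.5 151. ] [ 41.1 -13.1]
[211.5 151.3] [ 41.  -38.2]
tcp [ 0.4784 -0.0551  0.1288] sh [-0.0918 -0.0852] yaw_x_sh 73.2 tilt [ 0.    -0.001 -1.   ] F [ 0.18  1.29 -0.07] open 0.0004 t 18.1 q7 [-51.  -3.]
need tool-frame [0.0013 0.0037 0.0737]
297 ptr angle sh -29.04647864161128
```

View pics/c6.png

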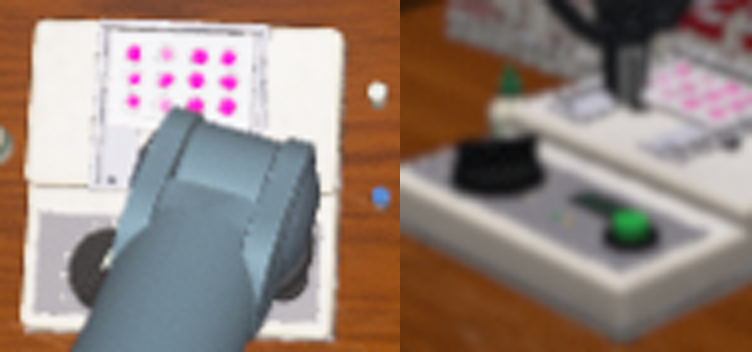

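The plate is home (rows at x 81/61/41 mm). The arm hides the dial pointer in the top view, so I'll move aside and confirm the dial angle.

Request:
{"api": "servo_tool", "payload": {
  "rows": [
    [[0,0,0],[-0.045,0.016,0],1],
    [[0,0,0],[-0.045,0.016,0],1],
    [[0,0,0],[-0.045,0.016,0],1],
    [[0,0,0],[0,0,0],1],
    [[0,0,0],[0,0,0],1]
  ]
}}

```text
time_s: 18.7
tcp_pos: [0.4793, -0.1997, 0.1292]
tool_rot: [[0.334, 0.943, -0.001], [0.943, -0.334, -0.0], [-0.001, -0.0, -1.0]]
wrist_force: [-0.2, 0.9, 0.8]
opening: -0.0
grasp_force: 0.0
```

Run:
```python
from h import *
go([-.088,-.085],.1288)
im,d,c=shot("top")
cv2.imwrite("pics/c7.png",cv2.resize(im[165:213,155:235],None,fx=9,fy=9,interpolation=cv2.INTER_CUBIC))
```

```text
tcp [ 0.4793 -0.1997  0.1292] sh [-0.0844 -0.2296] yaw_x_sh 73.1 tilt [-0.001 -0.    -1.   ] F [-0.17  0.89  0.79] open -0.0 t 18.7 q7 [-31.  18.]
need tool-frame [ 0.1373 -0.0455  0.0003]
```

View pics/c7.png

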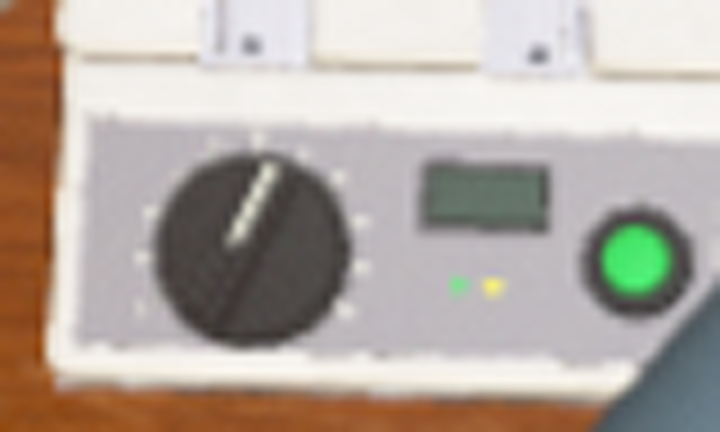

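The pointer runs from crop (233,242) to (270,167), about −24° in the shaker frame, which is exactly four clicks. Now the start button.

Request:
{"api": "servo_tool", "payload": {
  "rows": [
    [[0,0,0],[0.046,-0.015,0],1],
    [[0,0,0],[0.046,-0.015,0],1],
    [[0,0,0],[0.045,-0.015,0],1],
    [[0,0,0],[0,0,0],1],
    [[0,0,0],[0,0,0.03],1],
    [[0,0,0],[0,0,0],1]
  ]
}}

```text
time_s: 19.35
tcp_pos: [0.4792, -0.051, 0.0966]
tool_rot: [[0.325, 0.946, -0.007], [0.946, -0.325, 0.0], [-0.002, -0.007, -1.0]]
wrist_force: [-1.8, 0.2, -0.4]
opening: 0.0002
grasp_force: 0.0
```

Run:
```python
from h import *
go([-.088,-.085],.05)
```

```text
tcp [ 0.4792 -0.051   0.0966] sh [-0.0913 -0.081 ] yaw_x_sh 73.6 tilt [-0.002 -0.007 -1.   ] F [-1.83  0.24 -0.37] open 0.0002 t 19.35 q7 [-48.   1.]
need tool-frame [-0.0028  0.0046  0.0466]
```

Request:
{"api": "servo_tool", "payload": {
  "rows": [
    [[0,0,0],[0,0.002,0.02],1],
    [[0,0,0],[0,0,0.015],1],
    [[0,0,0],[0,0,0.006],1],
    [[0,0,0],[0,0,0],1],
    [[0,0,0],[0,0,0],1]
  ]
}}

```text
time_s: 19.85
tcp_pos: [0.4846, -0.0554, 0.0591]
tool_rot: [[0.332, 0.943, 0.001], [0.943, -0.332, 0.0], [0.0, 0.001, -1.0]]
wrist_force: [0.2, 0.0, -0.4]
opening: 0.0005
grasp_force: 0.0
```

Run:
```python
from h import *
go([-.088,-.085],.0405)
```

```text
tcp [ 0.4846 -0.0554  0.0591] sh [-0.0856 -0.0852] yaw_x_sh 73.2 tilt [ 0.     0.001 -1.   ] F [ 0.17  0.04 -0.36] open 0.0005 t 19.85 q7 [-44.   5.]
need tool-frame [-0.0006 -0.0024  0.0186]
```

Request:
{"api": "servo_tool", "payload": {
  "rows": [
    [[0,0,0],[0,-0.002,0.008],1],
    [[0,0,0],[0,0,0.005],1],
    [[0,0,0],[0,0,0.004],1],
    [[0,0,0],[0,0,0.003],1],
    [[0,0,0],[0,0,0],1],
    [[0,0,0],[0,0,0],1]
  ]
}}

```text
time_s: 20.45
tcp_pos: [0.4825, -0.0544, 0.04]
tool_rot: [[0.332, 0.943, -0.001], [0.943, -0.332, 0.003], [0.003, -0.002, -1.0]]
wrist_force: [-6.0, 2.7, 18.4]
opening: 0.0001
grasp_force: 9.2
```

Request:
{"api": "servo_tool", "payload": {
  "rows": [
    [[0,0,0],[0,0,0.002],1],
    [[0,0,0],[0,0,0.001],1],
    [[0,0,0],[0,0,0],1],
    [[0,0,0],[0,0,0],1]
  ]
}}

```text
time_s: 20.85
tcp_pos: [0.4826, -0.0544, 0.0395]
tool_rot: [[0.333, 0.943, -0.003], [0.943, -0.333, 0.007], [0.005, -0.005, -1.0]]
wrist_force: [-13.6, 3.4, 42.5]
opening: -0.0002
grasp_force: 21.2
```

The button bottomed out (over 40 N at the wrist, well past the 5 N needed). I'll lift clear.

Request:
{"api": "servo_tool", "payload": {
  "rows": [
    [[0,0,0],[0,0,-0.005],1],
    [[0,0,0],[0,0,-0.015],1],
    [[0,0,0],[0,0,-0.04],1],
    [[0,0,0],[0,0,-0.04],1],
    [[0,0,0],[-0.045,0.016,0],1],
    [[0,0,0],[-0.045,0.016,0],1],
    [[0,0,0],[-0.045,0.016,0],1],
    [[0,0,0],[0,0,0],1],
    [[0,0,0],[0,0,0],1]
  ]
}}

```text
time_s: 21.75
tcp_pos: [0.4817, -0.2003, 0.1352]
tool_rot: [[0.337, 0.942, -0.0], [0.942, -0.337, -0.0], [-0.001, -0.0, -1.0]]
wrist_force: [0.8, 0.4, 0.1]
opening: -0.0
grasp_force: 0.0
```

```bash
python3 mag.py
python3 - <<'E'
from h import *
im,d,c=shot("top")
print("button z",[pt(c,u,193,d[193,u])[2].round(4) for u in(223,225,227)])
big=cv2.resize(im[125:213,155:255],None,fx=8,fy=8,interpolation=cv2.INTER_CUBIC);D=np.r_[O0+R0@[-.088,.052],.09]
v=cv2.cvtColor(big,cv2.COLOR_BGR2GRAY);W=[]
for y in range(400,704,2):
    for x in range(100,350,2):
        w=ray(c,(x+.5)/8-.5+155,(y+.5)/8-.5+125,.09)
        if v[y,x]>130 and np.hypot(*(w-D)[:2])<.026: W.append(w)
w=np.mean(W,0)-D; print(len(W),"ptr angle sh",np.degrees(np.arctan2(w[1],w[0]))+2.6)
print(manip.job_done())
E
```

```text
[188.  137.8] [81.8 37.9]
[204.5 138.7] [ 80.6 -14.2]
[211.6 139.1] [ 80.2 -36.8]
[188.  144.5] [60.2 36.7]
[195.9 144.7] [60.6 11.9]
[203.6 144.6] [ 61.6 -12.4]
[211.8 145.2] [ 60.6 -38.3]
[187.9 149.9] [43.  36.1]
[203.5 151.3] [ 40.2 -13.1]
[211.5 151.3] [ 41.  -38.2]
button z [np.float64(0.074), np.float64(0.0748), np.float64(0.0783)]
255 ptr angle sh -21.749597415884804
the job is handed in; nothing more can be done
None
```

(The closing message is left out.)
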